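# Turn over a covered parts tray with its board

## Robot

A 6-joint arm with a two-finger parallel gripper is mounted at the origin on the work surface. World frame = base frame: x ahead of the robot, y to its left, z up, the work surface at z = 0. Lengths are in m, angles in rad, forces in N, time in s.
With the tool pointing down it reaches from about 0.4 to 0.925 m from the base axis. Payload 12.5 kg.
Tool frame: the origin (TCP) lies at the centre of the arm's flange, where the gripper is bolted on; the fingertips stand 190 mm ahead of it and the grasp point (between the pads) lies 171 mm ahead of it; z points along the fingers, y is the line along which they close (so a half turn about z gives the same grasp; the last joint's range is limited). The gripper opens to 95 mm and grips with 3 to 60 N. Pads are 20 mm wide; open, the fingers measure 119 mm over their backs; the gripper's body (75 mm by 180 mm) begins 59 mm behind the grasp point.
Start: joints at [-1.293, 0.491, 1.559, -0, 1.092, -0.106], TCP at [0.234, -0.58, 0.405] pointing down, gripper open.
Joint ranges: [-3.1, 3.1], [-0.84, 2.19], [0.05, 2.79], [-1.13, 4.28], [0.06, 2.93], [-2.69, 2.69]. Speed limits (rad/s): [2.22, 2.22, 2.79, 3.14, 3.14, 3.14].

## Interface

Orientations are given as a 3x3 rotation matrix whose columns are the frame's x, y, z axes.
In Python, from station import ctrl gives the robot as it stands.
- The arm moves only by the tool drive_tool, never from a script. Its argument "motion" is a list of rows, each a list of 7 numbers: the closure, from -1 (fully open) to 1 (shut), then the shift along the tool's x, y, z normalised to -1 to 1, where 1 is 0.3 m, then the turn, a rotation vector about the tool's x, y, z normalised to -1 to 1, where 1 is 2 pi rad. A call has 1 to 10 rows; each row is the pose to reach, as a shift and turn from the pose commanded when the call began, along the tool's axes at that moment, turning the shorter way round; what a row does not reach only later rows make up. A row lasts 1/12 s, in which the tool goes at most 41.7 mm and 7.16 degrees, less where a joint would pass 70% of its speed; a pose out of reach is approached as far as the arm can. A call with a number of a shift or a turn outside -1 to 1 is refused whole. A call with a gripper value outside its range is refused whole. The fingers move at their own pace and stop on an object; "newtons" is the grip in N (left out, the last holds). Time passes only in rows, so rows that repeat a pose let the fingers close. It gives the time, the measured TCP pose, the force, the opening and the grip force at its end, in the units of the state.
- ctrl.get_obs(): the state, without advancing time (a new reading comes with each control period).
- ctrl.get_image(name): name is "scene" or "top" or "wrist"; returns (picture, depth): 420x560x3 uint8, red, green, blue; 420x560 float32, m along the optical axis (not along the pixel's ray), 0 where there is no reading.
- ctrl.get_calibration(name): a dict with "fx", "fy", "cx", "cy" (pixels), "cam_to_world" (4x4, takes a point from camera to world coordinates). Camera axes: x right, y down, z forward; pixel columns grow to the right and rows downward; lengths in m; the calibration is good to about 2 mm. A picture is of the moment at which its call begins: read the wrist's pose just before it. get_calibration takes no time and is no camera call; for the wrist camera it gives the pose at the moment of the call.
- ctrl.sign_off(): hands the job in; it is judged then, once.
Trained networks look in the newest picture that a camera, given by its name, has taken for a name from the list of things; names that differ only in an ending like _2 or _b are one class to them, and where a whole thing is asked for, a point or a joint stands for the part that bears it (a point fixed in the world has none). Each returns a list of dicts, best first, with "p" (0 to 1); they miss things now and then, are a little off and sometimes report something else, mostly with a low value. They report only what shows in the picture. A call takes as long as a camera call. They do not tell look-alikes from the thing itself.
- ctrl.find_in(target, camera): "rect" ([left, top, right, bottom] in pixels, round what is visible of it).
- ctrl.cut_out(target, camera): "pixels" (420x560 bool, what is visible of it) and "rect" ([left, top, right, bottom] in pixels, round what is visible of it).
- ctrl.mark_of(target, camera): "at" ([column, row] in pixels: a listed point, or the origin of a listed thing).
The state is a dict: "time": time; "q": joint angles; "joint_vel": joint speeds; "joint_efforts": joint torques, N m; "tcp_pos": TCP position; "tcp_rot": TCP orientation; "wrist_force": force on the tool from outside, world axes, zero at the start; "wrist_torque": the same for the moment, N m; "width": finger opening in m; "grip_force": force on a finger pad.
Only numpy, scipy, OpenCV 4.12 (cv2) and the standard library are available. Lean on these libraries where they do the work, as an engineer would, in place of code of your own. Each camera call takes 0.05 s, during which the arm holds its last target. There are 200 camera calls.

## Task

A grey tray holding an aluminium desk outlet stands on one of the two sloping rests, covered by a loose plywood board. Turn tray and board over together, keeping them shut on each other, and lower them gently onto the ledge of the other, empty rest until they stand on it while still held, without pushing that clamped ledge down, so that the board now lies against the slope and the tray is on top, with the outlet still between them. Centre the pair sideways on the rest, flat on its face, let go and leave everything else on the desk where it is.

Things in the scene. Friction and masses are not known exactly. Their poses are not given: they have to be found in the camera images.
- tray_mid (a point): centre of the grey tray, an open box 170 x 115 x 28 mm deep, walls and floor 5 mm, 0.12 to 0.26 kg. x along its length, z from its floor to its open side. At the start its floor lies on the start rest's face, x down the slope, z out of it, lower end on the ledge.
- board_mid (a point): centre of the loose plywood board 170 x 115 x 8 mm, same outline as the tray, that covers its open side; axes as the tray's at the start; 0.12 kg. Shut, the pair is 36 mm thick and the two centres are 18 mm apart.
- port_mid (a point): centre of the aluminium desk outlet, 150 x 97 x 16 mm, 0.15 kg, loose in the tray's cavity (160 x 105 x 23 mm); it rattles a few mm and is hidden while the board covers it.
- start_face: sloping face of the rest that holds the pair at the start. Origin mid-width on its surface at its lower end; x straight down the slope (52 degrees below level), z square out of it. Panel 120 wide, 8 thick, from x = -110 mm (top edge) to 0; nothing of the rest stands above that edge. Fixed ledge at x = 0, like the other's. The pair's upper 60 mm stands free above the panel and can be clamped there across its thickness.
- end_face: sloping face of the empty rest. Origin mid-width on its surface at its lower end; x straight down the slope (52 degrees below level), z square out of it. Panel 120 wide, 8 thick, from x = -110 mm (top edge) to 0; nothing of the rest stands above that edge. Ledge 46 deep, 110 wide, then a 10 mm lip; it is clamped somewhere from x = -30 mm to 0, to be felt or seen; slips if pushed with over 25 N.
- screwdriver: screwdriver lying on the desk, 190 mm long; origin on the desk under its middle. Bystander, leave alone.
- mug: white mug, 80 mm across, 95 mm high; origin under its centre. Bystander, leave alone.
- cleaner: yellow bottle of cleaner, 72 mm across, 180 mm high; origin under its centre. Bystander, leave alone.
- wipes: green packet, 130 x 60 x 120 mm high; origin under its centre. Bystander, leave alone.
- tape: brown ring of packing tape, 100 mm across, 45 mm high; origin under its centre. Bystander, leave alone.
- notepad: white notepad, 150 x 105 x 12 mm; origin under its centre. Bystander, leave alone.
- marker: black marker pen lying on the desk, about 120 mm long and 16 mm thick; origin at its underside. Bystander, leave alone.
Mind the look-alikes: they are no part of the job. Of the things that look like the part that bears tray_mid, the middle-sized one is meant.

How it is judged:
By the outcome, as a careful person would: the job done as asked, in the order asked, and still so for the second after the job is handed in, with the robot touching nothing.
It also fails if it takes over 53 s, if anything falls off the work surface, if the arm or the gripper's body presses on something with over 40 N, if the wrist force passes 120 N, or if a joint passes its speed limit or range.

## Working session

There is one attempt and no reset: what is moved stays moved. The work goes in short steps, Python scripts to look and compute and a tool call to move; the robot and the scene stay as the last step left them, time stands still between calls to the robot, and variables do not carry over. Pictures are saved under pics/ and viewed, at most 10 in all, crops included, and the job is handed in when it is done.

Besides the shell and the picture viewer there is one more tool, called after "Request:" as name(argument=value, ...) on one line, values as JSON. drive_tool: Moves the arm, as the interface text tells. Scaled input: -1 to 1 covers 0.3 m each way for a shift and 2 pi rad each way for a turn. Its arguments: {"type":"object","properties":{"motion":{"type":"array"},"newtons":{"type":"number"}},"required":["motion"]}

```bash
mkdir -p pics; ls; cat > h.py <<'E'
import numpy as np, cv2
from station import ctrl
def cloud(name):
    im,d=ctrl.get_image(name); c=ctrl.get_calibration(name)
    v,u=np.mgrid[:420,:560]
    P=np.stack([(u-c['cx'])/c['fx']*d,(v-c['cy'])/c['fy']*d,d],-1)
    T=np.array(c['cam_to_world']); W=P@T[:3,:3].T+T[:3,3]; W[d==0]=np.nan
    return im,W
E
python3 - <<'E'
from h import *
ims=[]
for n in('scene','top'):
    im,W=cloud(n); np.savez('pics/'+n+'.npz',im=im,W=W); cv2.imwrite(f'pics/{n}.png',im[...,::-1])
    for t in('tray_mid','board_mid','start_face','end_face'):
        print(n,t,[(np.round(k['at']).tolist(),round(k['p'],2)) for k in ctrl.mark_of(t,n)][:5],[(np.round(k['rect']).tolist(),round(k['p'],2)) for k in ctrl.find_in(t,n)][:5])
E
```

```text
pics
scene tray_mid [([340.0, 168.0], 0.97), ([380.0, 235.0], 0.79), ([169.0, 220.0], 0.59)] [([317.0, 144.0, 368.0, 200.0], 0.85), ([120.0, 194.0, 212.0, 246.0], 0.81), ([353.0, 218.0, 410.0, 247.0], 0.56)]
scene board_mid [([347.0, 166.0], 0.59)] [([324.0, 140.0, 366.0, 188.0], 0.47)]
scene start_face [([352.0, 191.0], 0.83)] []
scene end_face [([234.0, 264.0], 0.87)] [([193.0, 226.0, 254.0, 286.0], 0.77)]
top tray_mid [([180.0, 150.0], 0.92), ([347.0, 314.0], 0.81), ([161.0, 212.0], 0.39)] [([294.0, 263.0, 404.0, 328.0], 0.94), ([157.0, 127.0, 211.0, 179.0], 0.89), ([172.0, 191.0, 196.0, 243.0], 0.82)]
top board_mid [([163.0, 213.0], 0.71)] [([141.0, 192.0, 190.0, 241.0], 0.81), ([130.0, 187.0, 177.0, 239.0], 0.49)]
top start_face [([160.0, 215.0], 0.76)] [([133.0, 185.0, 174.0, 241.0], 0.77)]
top end_face [([338.0, 202.0], 0.87)] [([319.0, 173.0, 381.0, 235.0], 0.73)]
```

View pics/scene.png

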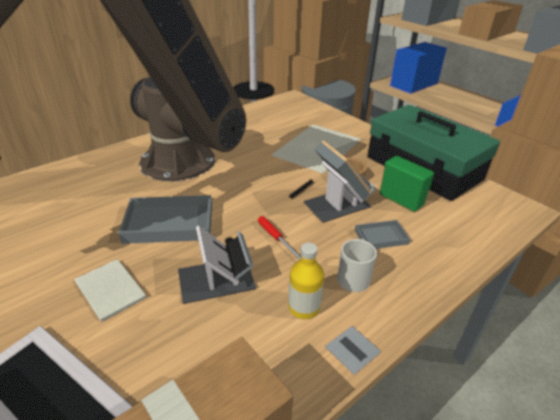

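View pics/top.png

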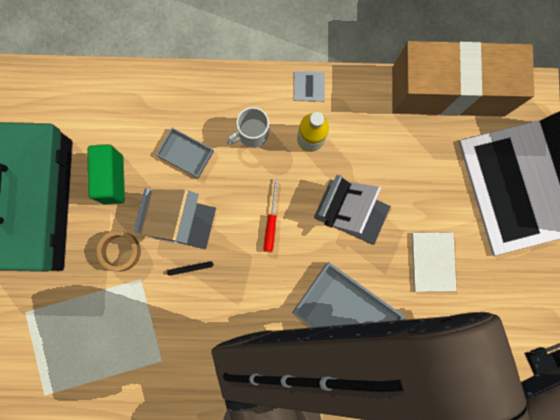

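```bash
python3 - <<'E'
import numpy as np
for n,px in(('scene',[(340,168),(347,166),(352,191),(380,235),(169,220),(234,264)]),('top',[(180,150),(347,314),(161,212),(180,215),(338,202),(350,202)])):
    W=np.load(f'pics/{n}.npz')['W']
    for u,v in px: print(n,u,v,W[v,u].round(3))
E
```

```text
scene 340 168 [0.56  0.189 0.172]
scene 347 166 [0.565 0.21  0.172]
scene 352 191 [0.573 0.238 0.085]
scene 380 235 [ 0.685  0.243 -0.   ]
scene 169 220 [ 0.284 -0.179  0.005]
scene 234 264 [ 0.584 -0.164  0.06 ]
top 180 150 [0.697 0.252 0.001]
top 347 314 [ 0.286 -0.184  0.004]
top 161 212 [0.519 0.27  0.128]
top 180 215 [0.505 0.216 0.195]
top 338 202 [ 0.562 -0.152  0.058]
top 350 202 [ 0.56  -0.179  0.074]
```

```bash
cat > fit.py <<'E'
from h import *
def fit(P,it=3000,tol=.002,seed=0):
    rng=np.random.default_rng(seed);best=None;bs=0
    for _ in range(it):
        a,b,c=P[rng.choice(len(P),3,False)];n=np.cross(b-a,c-a);l=np.linalg.norm(n)
        if l<1e-6: continue
        n/=l; n*=np.sign(n[2]) or 1
        if abs(np.degrees(np.arccos(n[2]))-52)>4: continue
        m=abs((P-a)@n)<tol
        if m.sum()>bs: bs=m.sum();best=m
    Q=P[best];c=Q.mean(0);n=np.linalg.svd(Q-c)[2][2];n*=np.sign(n[2]);return c,n,best
E
python3 - <<'E'
from fit import *
for nm,lo,hi in(('start',(.40,.10,.05),(.64,.36,.3)),('end',(.44,-.30,.02),(.68,-.06,.3))):
  for cam in('top','scene'):
    D=np.load(f'pics/{cam}.npz');W=D['W'];m=np.all((W>lo)&(W<hi),-1);P=W[m]
    c,n,b=fit(P);print(nm,cam,len(P),b.sum(),'c',c.round(4),'n',n.round(3),'slope',np.degrees(np.arccos(n[2])).round(1),'az',np.degrees(np.arctan2(n[1],n[0])).round(1))
    h=np.array([n[0],n[1],0]);h/=np.linalg.norm(h);xd=np.cross(np.cross(n,[0,0,-1.]),n);xd/=np.linalg.norm(xd);yd=np.cross(n,xd)
    Q=P[b]-c; print('  x',np.percentile(Q@xd,[0,1,99,100]).round(3),'y',np.percentile(Q@yd,[0,1,99,100]).round(3))
    d=(P-c)@n; print('  offsets hist',np.histogram(d,np.arange(-.1,.1,.01))[0])
a=np.load('pics/top.npz')['im'];s=np.load('pics/scene.npz')['im']
f=lambda i,r:cv2.resize(i[r[1]:r[3],r[0]:r[2]],(400,300),interpolation=cv2.INTER_CUBIC)
o=np.vstack([np.hstack([f(a,(120,175,230,257)),f(a,(300,165,410,247))]),np.hstack([f(s,(285,130,395,212)),f(s,(165,220,275,302))])])
cv2.imwrite('pics/crop1.png',o[...,::-1])
E
```

```text
start top 2757 1558 c [0.5157 0.2673 0.1313] n [0.161 0.772 0.615] slope 52.0 az 78.2
  x [-0.086 -0.083  0.092  0.102] y [-0.059 -0.058  0.056  0.118]
  offsets hist [  0   0   0   0   0   4 159 202 219 991 965 217   0   0   0   0   0   0
   0]
start scene 1598 240 c [0.5097 0.2034 0.1837] n [-0.138 -0.692  0.709] slope 44.9 az -101.2
  x [-0.016 -0.016  0.02   0.02 ] y [-0.062 -0.061  0.054  0.056]
  offsets hist [124 112  91  55 140  46  49  53  48 213 258   0   0   0   0   0   0   0
   0]
end top 2267 987 c [ 0.548  -0.1904  0.0907] n [0.316 0.725 0.611] slope 52.3 az 66.4
  x [-0.049 -0.047  0.05   0.054] y [-0.06  -0.059  0.059  0.06 ]
  offsets hist [  0   0   0   0   0   0   0   0   0 764 791 155 156 113  84 204   0   0
   0]
end scene 1943 908 c [ 0.556  -0.1941  0.0894] n [0.309 0.722 0.619] slope 51.7 az 66.9
  x [-0.047 -0.046  0.055  0.063] y [-0.055 -0.054  0.064  0.068]
  offsets hist [  0   0   0   3  24  23  24  18   0 608 568 160 150 141  85 139   0   0
   0]
```

View pics/crop1.png

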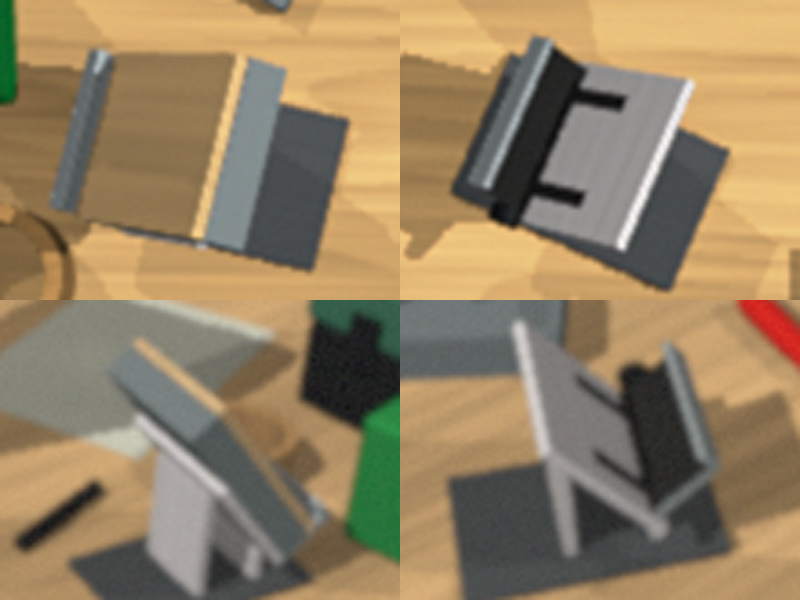

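```bash
cat >> h.py <<'E'
from scipy.spatial.transform import Rotation as R
def frame(az,slope=52.):  # columns x downslope, y, z normal
    a,s=np.radians([az,slope]); n=np.array([np.cos(a)*np.sin(s),np.sin(a)*np.sin(s),np.cos(s)])
    x=np.array([np.cos(a)*np.cos(s),np.sin(a)*np.cos(s),-np.sin(s)]); return np.c_[x,np.cross(n,x),n]
def toolrot(F,sg):  # z=F.x, y=sg*F.z
    z=F[:,0];y=sg*F[:,2];return np.c_[np.cross(y,z),y,z]
def wrist(q1,q23,Rt): # q4,q5,q6 (q5>0)
    M=R.from_euler('ZY',[q1,q23]).as_matrix().T@Rt
    return R.from_matrix(M).as_euler('ZYZ')
def rows(p0,R0,p1,R1): # normalised shift/turn
    return np.r_[R0.T@(p1-p0)/.3, R.from_matrix(R0.T@R1).as_rotvec()/(2*np.pi)]
E
python3 - <<'E'
from fit import *
o=ctrl.get_obs(); print({k:np.round(v,3).tolist() for k,v in o.items()})
q=o['q'];M=R.from_euler('ZYZYZ',[q[0],q[1]+q[2],q[3],q[4],q[5]]).as_matrix();print('const',(M.T@o['tcp_rot']).round(3).tolist())
C=M.T@np.array(o['tcp_rot'])
for nm,az,q1s in(('start',78.2,(.25,.4,.5)),('end',66.4,(-.9,-.7,-.5))):
  for sg in(1,-1):
    for q1 in q1s: print(nm,sg,q1,[wrist(q1,q23,toolrot(frame(az),sg)@C.T).round(2).tolist() for q23 in(1.6,2.1,2.5)])
# refine geometry
W=np.load('pics/top.npz')['W'];Ws=np.load('pics/scene.npz')['W']
for nm,W,c,az in(('topEnd',W,[.548,-.1904,.0907],66.4),('scEnd',Ws,[.556,-.1941,.0894],66.9)):
    F=frame(az);L=(W-c)@F; 
    for z0,z1 in((-.003,.003),(.005,.012),(.012,.02),(.02,.03),(.03,.04),(.04,.05),(.05,.06)):
        m=(L[...,2]>z0)&(L[...,2]<z1)&(abs(L[...,1])<.07)&(abs(L[...,0])<.09);Q=L[m]
        print(nm,z0,len(Q),'x',np.percentile(Q[:,0],[0,2,25,50,75,98,100]).round(3),'y',np.percentile(Q[:,1],[1,99]).round(3))
for nm,W in(('top',np.load('pics/top.npz')['W']),('scene',Ws)):
    F=frame(78.2);L=(W-[.5157,.2673,.1313])@F
    for z0,z1 in((-.038,-.034),(-.034,-.01),(-.01,-.005),(-.003,.003),(.005,.02)):
        m=(L[...,2]>z0)&(L[...,2]<z1)&(abs(L[...,1])<.07)&(abs(L[...,0])<.11);Q=L[m]
        if len(Q): print('start',nm,z0,len(Q),'x',np.percentile(Q[:,0],[0,2,25,50,75,98,100]).round(3),'y',np.percentile(Q[:,1],[0,2,98,100]).round(3))
E
```

```text
{'time': 0.9, 'q': [-1.293, 0.491, 1.559, 0.0, 1.092, -0.106], 'joint_vel': [0.001, -0.0, -0.0, 0.0, 0.0, -0.0], 'joint_efforts': [0.001, -61.246, -25.842, 0.069, 0.045, -0.0], 'tcp_pos': [0.234, -0.58, 0.405], 'tcp_rot': [[0.927, 0.374, 0.0], [0.374, -0.927, -0.0], [0.0, 0.0, -1.0]], 'wrist_force': [0.04, -0.339, -0.917], 'wrist_torque': [0.007, 0.008, -0.026], 'grip_force': 0.0, 'width': 0.095}Traceback (most recent call last):
  File "<stdin>", line 3, in <module>
  File "scipy/spatial/transform/_rotation.pyx", line 1413, in scipy.spatial.transform._rotation.Rotation.from_euler
ValueError: Expected axis specification to be a non-empty string of upto 3 characters, got ZYZYZ
```

```bash
cat > t.py <<'E'
from fit import *
o=ctrl.get_obs()
q=o['q'];M=(R.from_euler('ZY',[q[0],q[1]+q[2]])*R.from_euler('ZYZ',q[3:])).as_matrix()
C=M.T@np.array(o['tcp_rot']);print('const',C.round(3).tolist())
for nm,az,q1s in(('start',78.2,(.25,.45)),('end',66.4,(-.9,-.6))):
  for sg in(1,-1):
    for q1 in q1s: print(nm,sg,q1,[wrist(q1,q23,toolrot(frame(az),sg)@C.T).round(2).tolist() for q23 in(1.6,2.1,2.5)])
W=np.load('pics/top.npz')['W'];Ws=np.load('pics/scene.npz')['W']
for nm,W,c,az in(('topEnd',W,[.548,-.1904,.0907],66.4),('scEnd',Ws,[.556,-.1941,.0894],66.9)):
    F=frame(az);L=(W-c)@F; 
    for z0,z1 in((-.003,.003),(.005,.012),(.012,.02),(.02,.03),(.03,.04),(.04,.05),(.05,.06)):
        m=(L[...,2]>z0)&(L[...,2]<z1)&(abs(L[...,1])<.07)&(abs(L[...,0])<.09);Q=L[m]
        print(nm,z0,len(Q),'x',np.percentile(Q[:,0],[0,2,25,50,75,98,100]).round(3),'y',np.percentile(Q[:,1],[1,99]).round(3))
for nm,W in(('top',np.load('pics/top.npz')['W']),('scene',Ws)):
    F=frame(78.2);L=(W-[.5157,.2673,.1313])@F
    for z0,z1 in((-.038,-.034),(-.034,-.01),(-.01,-.005),(-.003,.003),(.005,.02)):
        m=(L[...,2]>z0)&(L[...,2]<z1)&(abs(L[...,1])<.07)&(abs(L[...,0])<.11);Q=L[m]
        if len(Q): print('start',nm,z0,len(Q),'x',np.percentile(Q[:,0],[0,2,25,50,75,98,100]).round(3),'y',np.percentile(Q[:,1],[0,2,98,100]).round(3))
E
python3 t.py
```

```text
const [[0.0, -1.0, 0.0], [1.0, 0.0, 0.0], [-0.0, -0.0, 1.0]]
start 1 0.25 [[0.62, 1.27, -1.22], [0.79, 0.89, -1.59], [1.14, 0.65, -2.06]]
start 1 0.45 [[0.56, 1.16, -1.04], [0.78, 0.76, -1.42], [1.23, 0.54, -1.98]]
start -1 0.25 [[0.62, 1.27, 1.92], [0.79, 0.89, 1.56], [1.14, 0.65, 1.08]]
start -1 0.45 [[0.56, 1.16, 2.1], [0.78, 0.76, 1.72], [1.23, 0.54, 1.16]]
end 1 -0.9 [[0.6, 1.84, -1.98], [0.58, 1.42, -2.26], [0.66, 1.09, -2.5]]
end 1 -0.6 [[0.65, 1.66, -1.74], [0.69, 1.27, -2.05], [0.82, 0.97, -2.35]]
end -1 -0.9 [[0.6, 1.84, 1.16], [0.58, 1.42, 0.88], [0.66, 1.09, 0.64]]
end -1 -0.6 [[0.65, 1.66, 1.4], [0.69, 1.27, 1.09], [0.82, 0.97, 0.79]]
topEnd -0.003 1258 x [-0.049 -0.046 -0.025 -0.001  0.024  0.048  0.054] y [-0.058  0.059]
topEnd 0.005 107 x [-0.042  0.016  0.045  0.047  0.048  0.052  0.059] y [-0.054  0.068]
topEnd 0.012 127 x [0.037 0.039 0.045 0.047 0.048 0.051 0.058] y [-0.053  0.067]
topEnd 0.02 154 x [0.041 0.043 0.046 0.047 0.049 0.053 0.057] y [-0.053  0.067]
topEnd 0.03 111 x [0.041 0.043 0.045 0.047 0.048 0.052 0.056] y [-0.052  0.055]
topEnd 0.04 89 x [0.036 0
[... 1046 characters left out ...]
0.082 -0.047 -0.003  0.043  0.09   0.095] y [-0.059 -0.056  0.054  0.056]
start top 0.005 244 x [0.073 0.075 0.08  0.083 0.088 0.096 0.1  ] y [-0.056 -0.053  0.053  0.054]
start scene -0.038 178 x [-0.084 -0.083 -0.077 -0.049 -0.021  0.076  0.086] y [-0.064 -0.063  0.052  0.053]
start scene -0.034 649 x [-0.085 -0.083 -0.081 -0.061  0.01   0.087  0.099] y [-0.065 -0.063  0.047  0.055]
start scene -0.01 136 x [-0.084 -0.083 -0.081 -0.059  0.012  0.09   0.098] y [-0.064 -0.064  0.045  0.053]
start scene -0.003 49 x [-0.084 -0.084 -0.079 -0.034  0.055  0.094  0.096] y [-0.063 -0.062  0.045  0.048]
start scene 0.005 68 x [0.076 0.077 0.079 0.081 0.087 0.093 0.094] y [-0.06  -0.059  0.011  0.016]
```

```bash
cat >> h.py <<'E'
FS=frame(78.2); FE=frame(66.6)
CS=np.array([.5157,.2673,.1313])+FS@[0,-.003,-.018]   # mid-plane of pair at start
CE=np.array([.548,-.1904,.0907])+FE@[0,-.002,0]
RS=toolrot(FS,1); RE=toolrot(FE,-1)
gS=CS+FS@[-.050,0,0]; pS=gS-.171*RS[:,2]
# end: lower end of pair at local x=.047, grasp point .138 above it, mid-plane 18 mm out
gE=CE+FE@[.047-.138,0,.018]; pE=gE-.171*RE[:,2]
def plan(p0,R0,p1,R1,n):
    rv=R.from_matrix(R0.T@R1).as_rotvec()
    for i in range(1,n+1):
        p=p0+(p1-p0)/n; Rn=R0@R.from_rotvec(rv/n).as_matrix() if i==1 else R0@R.from_rotvec(rv/n).as_matrix()
        pp=p0 if i==1 else prev; 
        k=rows(pp,R0,pp+(p1-p0)/n,Rn); print(i,k.round(4).tolist()); prev=pp+(p1-p0)/n; R0=Rn
E
python3 - <<'E'
from h import *
o=ctrl.get_obs();p0=np.array(o['tcp_pos']);R0=np.array(o['tcp_rot'])
print('pS',pS.round(3),'pE',pE.round(3),np.degrees(R.from_matrix(R0.T@RS).magnitude()))
plan_p0=p0
def plan2(p0,R0,p1,R1,n):
    rv=R.from_matrix(R0.T@R1).as_rotvec(); d=(p1-p0)/n
    for i in range(n):
        Rn=R0@R.from_rotvec(rv/n).as_matrix(); print(rows(p0,R0,p0+d,Rn).round(3).tolist()); p0=p0+d;R0=Rn
plan2(p0,R0,pS-.12*RS[:,2],RS,3)
E
```

```text
pS [0.488 0.12  0.294] pE [ 0.491 -0.326  0.308] 148.1025981328143
[0.507, -0.546, 0.018, -0.013, 0.044, -0.129]
[0.724, -0.023, 0.175, -0.013, 0.044, -0.129]
[0.453, 0.462, 0.37, -0.013, 0.044, -0.129]
```

Request:
drive_tool(motion=[[-1,0.507,-0.546,0.018,-0.013,0.044,-0.129],[-1,0.507,-0.546,0.018,-0.013,0.044,-0.129],[-1,0.507,-0.546,0.018,-0.013,0.044,-0.129],[-1,0.507,-0.546,0.018,-0.013,0.044,-0.129],[-1,0.507,-0.546,0.018,-0.013,0.044,-0.129],[-1,0.507,-0.546,0.018,-0.013,0.044,-0.129],[-1,0.507,-0.546,0.018,-0.013,0.044,-0.129],[-1,0.507,-0.546,0.018,-0.013,0.044,-0.129]])

```text
time: 1.57
tcp_pos: [0.3141, -0.3698, 0.3997]
tcp_rot: [[0.33, 0.912, 0.243], [0.92, -0.369, 0.135], [0.213, 0.18, -0.961]]
wrist_force: [0.2, -0.5, -0.5]
width: 0.0952
grip_force: 0.0
```

Request:
drive_tool(motion=[[-1,0.724,-0.023,0.175,-0.013,0.044,-0.129],[-1,0.724,-0.023,0.175,-0.013,0.044,-0.129],[-1,0.724,-0.023,0.175,-0.013,0.044,-0.129],[-1,0.724,-0.023,0.175,-0.013,0.044,-0.129],[-1,0.724,-0.023,0.175,-0.013,0.044,-0.129],[-1,0.724,-0.023,0.175,-0.013,0.044,-0.129],[-1,0.724,-0.023,0.175,-0.013,0.044,-0.129],[-1,0.724,-0.023,0.175,-0.013,0.044,-0.129]])

```text
time: 2.23
tcp_pos: [0.3936, -0.1615, 0.3938]
tcp_rot: [[-0.493, 0.819, 0.294], [0.843, 0.366, 0.394], [0.215, 0.442, -0.871]]
wrist_force: [0.5, -0.9, -0.6]
width: 0.0951
grip_force: 0.0
```

Request:
drive_tool(motion=[[-1,0.453,0.462,0.37,-0.013,0.044,-0.129],[-1,0.453,0.462,0.37,-0.013,0.044,-0.129],[-1,0.453,0.462,0.37,-0.013,0.044,-0.129],[-1,0.453,0.462,0.37,-0.013,0.044,-0.129],[-1,0.453,0.462,0.37,-0.013,0.044,-0.129],[-1,0.453,0.462,0.37,-0.013,0.044,-0.129],[-1,0.453,0.462,0.37,-0.013,0.044,-0.129],[-1,0.453,0.462,0.37,-0.013,0.044,-0.129],[-1,0.453,0.462,0.37,-0.013,0.044,-0.129]])

```text
time: 2.98
tcp_pos: [0.4732, 0.0463, 0.3874]
tcp_rot: [[-0.977, 0.175, 0.123], [0.214, 0.774, 0.596], [0.009, 0.608, -0.794]]
wrist_force: [0.0, -0.4, -0.8]
width: 0.0952
grip_force: 0.0
```

```bash
python3 - <<'E'
from fit import *
o=ctrl.get_obs();print(np.round(o['q'],2)); p=np.array(o['tcp_pos']);Rt=np.array(o['tcp_rot'])
print('target err mm',((pS-.12*RS[:,2])-p).round(4),'roterr deg',np.degrees(R.from_matrix(Rt.T@RS).as_rotvec()).round(2))
im,W=cloud('wrist');cv2.imwrite('pics/w1.png',im[...,::-1])
np.savez('pics/w1.npz',im=im,W=W)
m=np.all((W>(.40,.10,.05))&(W<(.64,.36,.3)),-1);P=W[m]
c,n,b=fit(P);print(len(P),b.sum(),c.round(4),n.round(3),np.degrees(np.arccos(n[2])).round(1),np.degrees(np.arctan2(n[1],n[0])).round(1))
L=(W-CS)@FS
for z0,z1 in((-.03,-.022),(-.022,-.014),(-.014,-.005),(-.005,.005),(.005,.012),(.012,.015),(.015,.023),(.023,.04)):
    k=(L[...,2]>z0)&(L[...,2]<z1)&(abs(L[...,1])<.08)&(L[...,0]<.12)&(L[...,0]>-.1);Q=L[k]
    if len(Q):print(z0,len(Q),'x',np.percentile(Q[:,0],[0,2,25,50,75,98]).round(3),'y',np.percentile(Q[:,1],[0,2,98,100]).round(3))
k=(abs(L[...,0]+.08)<.01)&(abs(L[...,1])<.05)&(abs(L[...,2])<.03);print('z ext on end',np.percentile(L[k][:,2],[0,2,98,100]).round(4))
E
```

```text
[-0.15  0.31  1.98  0.81  0.99 -2.01]
target err mm [-0.0004  0.001   0.0016] roterr deg [-0.54 -0.08 -0.74]
13508 3927 [0.5    0.2026 0.1829] [-0.132 -0.637  0.759] 40.6 -101.7
-0.03 650 x [-0.024 -0.023 -0.022 -0.021  0.001  0.009] y [-0.058 -0.053  0.061  0.061]
-0.022 822 x [-0.084 -0.083 -0.082 -0.081 -0.022  0.054] y [-0.058 -0.053  0.061  0.061]
-0.014 1920 x [-0.084 -0.083 -0.082 -0.082 -0.081  0.016] y [-0.056 -0.053  0.059  0.059]
-0.005 2082 x [-0.084 -0.083 -0.082 -0.082 -0.081  0.014] y [-0.056 -0.053  0.059  0.059]
0.005 1550 x [-0.084 -0.083 -0.082 -0.082 -0.081  0.04 ] y [-0.056 -0.053  0.059  0.08 ]
0.012 642 x [-0.083 -0.083 -0.082 -0.082 -0.081  0.111] y [-0.056 -0.053  0.075  0.08 ]
0.015 914 x [-0.084 -0.083 -0.082 -0.081 -0.081  0.114] y [-0.056 -0.053  0.076  0.08 ]
0.023 349 x [0.077 0.077 0.078 0.079 0.089 0.119] y [-0.052 -0.048  0.079  0.08 ]
z ext on end [-0.0169 -0.0162  0.0183  0.0192]
```

View pics/w1.png

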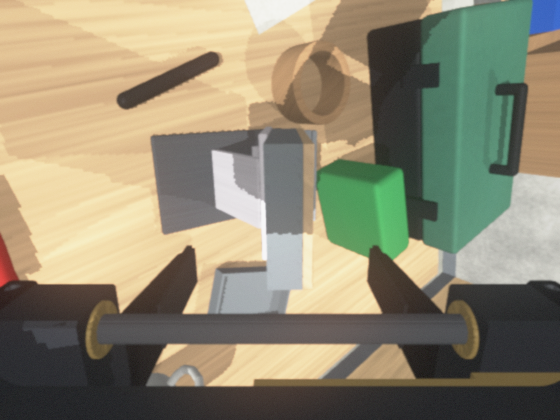

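Request:
drive_tool(motion=[[-1,0.007,0.009,0.05,-0.0015,0,-0.002],[-1,0.007,0.009,0.12,-0.0015,0,-0.002],[-1,0.007,0.009,0.19,-0.0015,0,-0.002],[-1,0.007,0.009,0.26,-0.0015,0,-0.002],[-1,0.007,0.009,0.32,-0.0015,0,-0.002],[-1,0.007,0.009,0.37,-0.0015,0,-0.002],[-1,0.007,0.009,0.397,-0.0015,0,-0.002],[-1,0.007,0.009,0.397,-0.0015,0,-0.002]], newtons=10)

```text
time: 3.7
tcp_pos: [0.4859, 0.1205, 0.2939]
tcp_rot: [[-0.98, 0.158, 0.122], [0.2, 0.772, 0.604], [0.001, 0.616, -0.788]]
wrist_force: [-0.6, -1.0, 0.7]
width: 0.0947
grip_force: 0.0
```

Request:
drive_tool(motion=[[-0.2,0,0,0,0,0,0],[0,0,0,0,0,0,0],[0.1,0,0,0,0,0,0],[0.2,0,0,0,0,0,0],[0.2,0,0,0,0,0,0],[0.2,0,0,0,0,0,0],[0.2,0,0,0,0,0,0],[0.2,0,0,0,0,0,0]], newtons=10)

```text
time: 4.37
tcp_pos: [0.4857, 0.1207, 0.2949]
tcp_rot: [[-0.981, 0.153, 0.123], [0.196, 0.772, 0.605], [-0.002, 0.617, -0.787]]
wrist_force: [0.2, 0.6, 0.1]
width: 0.0467
grip_force: 0.0
```

Request:
drive_tool(motion=[[0.3,0,0,0,0,0,0],[0.5,0,0,0,0,0,0],[0.5,0,0,0,0,0,0],[0.6,0,0,0,0,0,0],[0.6,0,0,0,0,0,0],[0.6,0,0,0,0,0,0]], newtons=10)

```text
time: 4.87
tcp_pos: [0.4858, 0.1208, 0.2949]
tcp_rot: [[-0.981, 0.153, 0.123], [0.196, 0.772, 0.605], [-0.002, 0.617, -0.787]]
wrist_force: [0.1, 1.3, 1.5]
width: 0.0364
grip_force: 10.0
```

Request:
drive_tool(motion=[[1,0,0,0,0,0,0],[1,0,0,0,0,0,0],[1,0,0,0,0,0,0],[1,0,0,0,0,0,0]], newtons=60)

```text
time: 5.2
tcp_pos: [0.4857, 0.1208, 0.2949]
tcp_rot: [[-0.981, 0.153, 0.123], [0.196, 0.772, 0.605], [-0.002, 0.617, -0.787]]
wrist_force: [-0.2, 2.6, 3.2]
width: 0.0362
grip_force: 60.0
```

```bash
python3 - <<'E'
from h import *
o=ctrl.get_obs();p0=np.array(o['tcp_pos']);R0=np.array(o['tcp_rot']);print(o['grip_force'],o['width'],np.round(o['wrist_force'],2))
print('roll err',np.degrees(R.from_matrix(R0.T@RS).as_rotvec()).round(2))
# lift: back along slope, slightly out along normal and up
d=R0.T@(np.array([0,0,.03])+ -.16*FS[:,0]+.012*FS[:,2]); print('lift',(d/.3).round(3))
E
```

```text
59.9696946144104 0.03622704051713334 [-0.18  2.62  3.17]
roll err [ 0.12 -0.21  0.44]
lift [ 0.001  0.103 -0.612]
```

Request:
drive_tool(motion=[[1,0,0.003,-0.015,0,0,0],[1,0,0.008,-0.04,0,0,0],[1,0,0.015,-0.08,0,0,0],[1,0,0.03,-0.13,0,0,0],[1,0,0.06,-0.19,0,0,0],[1,0,0.1,-0.25,0,0,0],[1,0,0.14,-0.31,0,0,0],[1,0,0.17,-0.36,0,0,0],[1,0,0.19,-0.4,0,0,0],[1,0,0.2,-0.42,0,0,0]])

```text
time: 6.03
tcp_pos: [0.4791, 0.0903, 0.4327]
tcp_rot: [[-0.981, 0.152, 0.124], [0.196, 0.773, 0.604], [-0.004, 0.616, -0.788]]
wrist_force: [0.5, 0.9, -4.5]
width: 0.036
grip_force: 59.9
```

```bash
cat > pl.py <<'E'
from h import *
o=ctrl.get_obs();p0=np.array(o['tcp_pos']);R0=np.array(o['tcp_rot']);print(o['time'],np.round(o['q'],2),o['width'],np.round(o['wrist_force'],2))
# via: pre-place, staged; roll about tool z positive direction for q6
def plan2(p0,R0,p1,R1,n):
    rv=R.from_matrix(R0.T@R1).as_rotvec()
    if rv[2]<0: rv=rv*(1-2*np.pi/np.linalg.norm(rv))
    print('deg',np.degrees(rv).round(1)); d=(p1-p0)/n
    for i in range(n):
        Rn=R0@R.from_rotvec(rv/n).as_matrix(); print(rows(p0,R0,p0+d,Rn).round(3).tolist(),'tip',(p0+d+.309*Rn[:,2]).round(3)); p0=p0+d;R0=Rn
pre=pE-.09*FE[:,0]+np.array([0,0,.04])+.012*FE[:,2]
print(p0.round(3),pre.round(3)); plan2(p0,R0,pre,RE,4)
E
python3 pl.py
```

```text
6.0333 [-0.05  0.26  1.91  0.79  1.03 -1.87] 0.036047810290030124 [ 0.54  0.86 -4.51]
[0.479 0.09  0.433] [ 0.473 -0.368  0.427]
deg [-1.200e+01 -1.000e-01  1.893e+02]
[-0.07, -0.299, -0.227, -0.008, -0.0, 0.131] tip [0.524 0.172 0.197]
[-0.263, -0.14, -0.239, -0.008, -0.0, 0.131] tip [0.538 0.057 0.199]
[-0.277, 0.109, -0.24, -0.008, -0.0, 0.131] tip [ 0.549 -0.066  0.194]
[-0.102, 0.289, -0.229, -0.008, -0.0, 0.131] tip [ 0.549 -0.194  0.183]
```

Request:
drive_tool(motion=[[1,-0.002,-0.009,-0.007,0,0,0.004],[1,-0.007,-0.03,-0.023,-0.001,0,0.013],[1,-0.014,-0.06,-0.045,-0.002,0,0.026],[1,-0.021,-0.09,-0.068,-0.002,0,0.039],[1,-0.029,-0.126,-0.095,-0.003,0,0.055],[1,-0.038,-0.161,-0.123,-0.004,0,0.071],[1,-0.046,-0.197,-0.15,-0.005,0,0.086],[1,-0.055,-0.233,-0.177,-0.006,0,0.102],[1,-0.062,-0.266,-0.202,-0.007,0,0.117],[1,-0.07,-0.299,-0.227,-0.008,0,0.131]])

```text
time: 6.87
tcp_pos: [0.4778, -0.0247, 0.4281]
tcp_rot: [[-0.551, 0.821, 0.148], [0.69, 0.349, 0.635], [0.47, 0.451, -0.759]]
wrist_force: [0.4, 0.5, -3.8]
width: 0.0357
grip_force: 59.9
```

Request:
drive_tool(motion=[[1,-0.026,-0.014,-0.024,-0.001,0,0.013],[1,-0.053,-0.028,-0.048,-0.002,0,0.026],[1,-0.079,-0.042,-0.072,-0.002,0,0.039],[1,-0.105,-0.056,-0.096,-0.003,0,0.052],[1,-0.132,-0.07,-0.12,-0.004,0,0.066],[1,-0.158,-0.084,-0.143,-0.005,0,0.079],[1,-0.184,-0.098,-0.167,-0.006,0,0.092],[1,-0.21,-0.112,-0.191,-0.006,0,0.105],[1,-0.237,-0.126,-0.215,-0.007,0,0.118],[1,-0.263,-0.14,-0.239,-0.008,0,0.131]])

```text
time: 7.7
tcp_pos: [0.4767, -0.1392, 0.4266]
tcp_rot: [[0.224, 0.955, 0.195], [0.712, -0.297, 0.636], [0.665, -0.003, -0.746]]
wrist_force: [0.5, 0.4, -4.1]
width: 0.0359
grip_force: 59.9
```

```bash
sed -i 's/plan2(p0,R0,pre,RE,4)/plan2(p0,R0,pre,RE,2)/' pl.py; python3 pl.py
```

```text
7.7 [-0.53  0.31  1.86  0.75  1.27 -0.57] 0.03589486898719402 [ 0.54  0.39 -4.12]
[ 0.477 -0.139  0.427] [ 0.473 -0.368  0.427]
deg [-6.2  0.3 94.5]
[-0.273, 0.108, -0.244, -0.009, 0.0, 0.131] tip [ 0.548 -0.066  0.192]
[-0.101, 0.285, -0.234, -0.009, 0.0, 0.131] tip [ 0.549 -0.194  0.183]
```

Request:
drive_tool(motion=[[1,-0.027,0.011,-0.024,-0.001,0,0.013],[1,-0.055,0.022,-0.049,-0.002,0,0.026],[1,-0.082,0.032,-0.073,-0.003,0,0.039],[1,-0.109,0.043,-0.098,-0.004,0,0.052],[1,-0.137,0.054,-0.122,-0.005,0,0.066],[1,-0.164,0.065,-0.146,-0.005,0,0.079],[1,-0.191,0.076,-0.171,-0.006,0,0.092],[1,-0.218,0.086,-0.195,-0.007,0,0.105],[1,-0.246,0.097,-0.22,-0.008,0,0.118],[1,-0.273,0.108,-0.244,-0.009,0,0.131]])

```text
time: 8.53
tcp_pos: [0.4755, -0.2537, 0.4266]
tcp_rot: [[0.848, 0.474, 0.238], [0.253, -0.755, 0.605], [0.467, -0.453, -0.76]]
wrist_force: [-0.5, -0.1, -5.2]
width: 0.0355
grip_force: 59.9
```

Request:
drive_tool(motion=[[1,-0.011,0.031,-0.026,-0.001,0,0.014],[1,-0.022,0.063,-0.051,-0.002,0,0.029],[1,-0.034,0.097,-0.08,-0.003,0,0.045],[1,-0.046,0.131,-0.108,-0.004,0,0.06],[1,-0.059,0.165,-0.136,-0.005,0,0.076],[1,-0.071,0.2,-0.164,-0.006,0,0.092],[1,-0.082,0.231,-0.19,-0.007,0,0.106],[1,-0.091,0.257,-0.211,-0.008,0,0.118],[1,-0.098,0.276,-0.227,-0.009,0,0.127],[1,-0.101,0.285,-0.234,-0.009,0,0.131]])

```text
time: 9.37
tcp_pos: [0.4741, -0.3687, 0.427]
tcp_rot: [[0.919, -0.311, 0.244], [-0.395, -0.728, 0.561], [0.003, -0.611, -0.791]]
wrist_force: [-0.3, 0.6, -5.0]
width: 0.0358
grip_force: 59.9
```

```bash
cat > lk.py <<'E'
from fit import *
import sys
tag=sys.argv[1]
o=ctrl.get_obs();p0=np.array(o['tcp_pos']);R0=np.array(o['tcp_rot']);print(o['time'],np.round(o['q'],2),o['width'],np.round(o['wrist_force'],2))
print('roterr to RE',np.degrees(R.from_matrix(R0.T@RE).as_rotvec()).round(2))
g=p0+.171*R0[:,2]; print('grasp pt in end frame (rel CE)',((g-CE)@FE).round(4),'goal',((gE-CE)@FE).round(4))
ims=[]
for n in('wrist','top','scene'):
    im,W=cloud(n);ims.append(im);np.savez(f'pics/{n}_{tag}.npz',im=im,W=W)
    L=(W-CE)@FE; Lt=(W-g)@np.c_[R0[:,2],R0[:,0],R0[:,1]]  # along, side, closing
    for nm,LL,z0,z1,x0,x1 in(('panel',L,-.004,.004,-.06,.03),('ledge',L,.008,.035,.02,.06),('pair endcap x',Lt,-.016,.016,-.045,-.02),('pair low',Lt,-.02,.02,.06,.16),('pair -face',Lt,-.024,-.014,.0,.145),('pair +face',Lt,.014,.024,0,.145)):
        k=(LL[...,2]>z0)&(LL[...,2]<z1)&(abs(LL[...,1])<.075)&(LL[...,0]>x0)&(LL[...,0]<x1);Q=LL[k]
        if len(Q)>40: print(n,nm,len(Q),'x',np.percentile(Q[:,0],[1,25,50,75,99]).round(4),'y',np.percentile(Q[:,1],[1,99]).round(4),'z',np.percentile(Q[:,2],[1,50,99]).round(4))
cv2.imwrite(f'pics/{tag}.png',np.hstack([cv2.resize(ims[0],(400,300)),cv2.resize(ims[1][130:280,270:470],(400,300))])[...,::-1])
E
python3 lk.py pre
```

```text
9.3667 [-0.85  0.47  1.58  0.59  1.44  0.94] 0.035754946667448655 [-0.26  0.6  -4.96]
roterr to RE [ 0.32 -0.05  0.24]
grasp pt in end frame (rel CE) [-0.2129 -0.0011  0.054 ] goal [-0.091 -0.     0.018]
wrist panel 1512 x [-0.0466 -0.045  -0.0414 -0.0199  0.0269] y [-0.0582  0.0591] z [-0.0039  0.0014  0.0022]
wrist ledge 404 x [0.045  0.0464 0.047  0.0475 0.049 ] y [-0.0529 -0.017 ] z [0.0082 0.0165 0.0348]
wrist pair endcap x 13538 x [-0.0328 -0.0319 -0.0315 -0.0311 -0.0233] y [-0.0291  0.0555] z [-0.0157  0.      0.0157]
wrist pair low 615 x [0.0602 0.0743 0.0918 0.1117 0.1355] y [0.0546 0.0552] z [-0.0179 -0.0002  0.0168]
wrist pair -face 223 x [0.0007 0.0153 0.0384 0.0737 0.1337] y [0.0114 0.0555] z [-0.0238 -0.0163 -0.014 ]
wrist pair +face 181 x [0.0004 0.0112 0.0351 0.07   0.1347] y [0.0111 0.0554] z [0.0141 0.0157 0.0238]
top panel 496 x [-0.0447  0.0021  0.0111  0.0209  0.0297] y [-0.0567  0.062 ] z [-0.0036  0.0001  0.0039]
top ledge 415 x [0.0391 0.0453 0.0469 0.0484 0.053 ] y [-0.051  0.069] z [0.0085 0.0212 0.0342]
top pair endcap x 212 x [-0.0343 -0.0323 -0.0313 -0.03
[... 214 characters left out ...]
1 0.137 ] y [-0.0596  0.0538] z [-0.0222 -0.0174 -0.0144]
scene panel 600 x [-0.0452 -0.0271 -0.0053  0.0126  0.029 ] y [-0.0613  0.0523] z [-0.0038 -0.0009  0.0007]
scene ledge 418 x [0.0412 0.0466 0.0475 0.0485 0.0557] y [-0.0561  0.0647] z [0.0082 0.0207 0.0347]
scene pair endcap x 409 x [-0.0319 -0.0311 -0.0306 -0.0299 -0.0206] y [-0.0384  0.0586] z [-0.0154  0.0014  0.0156]
scene pair low 1261 x [0.061  0.0789 0.0984 0.118  0.1384] y [-0.0562  0.0586] z [-0.0181 -0.0164  0.0177]
scene pair -face 1350 x [0.0016 0.0335 0.0661 0.1013 0.1377] y [-0.0574  0.0578] z [-0.0217 -0.017  -0.0147]
scene pair +face 132 x [0.0014 0.0309 0.0632 0.0987 0.1349] y [0.0545 0.059 ] z [0.0141 0.016  0.0188]
```

View pics/pre.png

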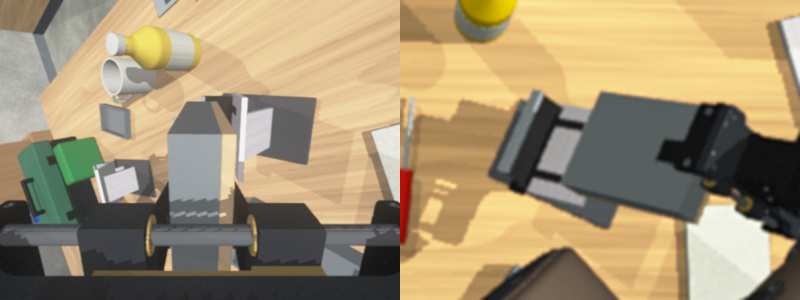

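```bash
python3 - <<'E'
from fit import *
o=ctrl.get_obs();p0=np.array(o['tcp_pos']);R0=np.array(o['tcp_rot']);g=p0+.171*R0[:,2]
def an(Q):
    for _ in range(3):
        c=Q.mean(0);n=np.linalg.svd(Q-c,full_matrices=False)[2][2];n*=np.sign(n[2]);d=(Q-c)@n;Q=Q[abs(d)<.002]
    return np.degrees([np.arccos(n[2]),np.arctan2(n[1],n[0])]).round(2),len(Q),c
for n in('top','scene'):
    W=np.load(f'pics/{n}_pre.npz')['W'];L=(W-CE)@FE;Lt=(W-g)@np.c_[R0[:,2],R0[:,0],R0[:,1]]
    k=(abs(Lt[...,2]+.017)<.005)&(abs(Lt[...,1])<.05)&(Lt[...,0]>.02)&(Lt[...,0]<.13)
    print(n,'tray',an(W[k])[:2])
    W=np.load(f'pics/{n}.npz')['W'];L=(W-CE)@FE;k=(abs(L[...,2])<.004)&(abs(L[...,1])<.05)&(abs(L[...,0])<.03);print(n,'panel',an(W[k])[:2])
a=-R0[:,1];print('tool -y',np.degrees([np.arccos(a[2]),np.arctan2(a[1],a[0])]).round(2))
# long edge direction of the tray in-plane (roll about closing axis), from top
for n in('top','scene'):
    im=np.load(f'pics/{n}_pre.npz');W=im['W'];Lt=(W-g)@np.c_[R0[:,2],R0[:,0],R0[:,1]]
    k=(abs(Lt[...,2]+.017)<.004)&(abs(Lt[...,1])<.07)&(Lt[...,0]>.02)&(Lt[...,0]<.15)
    r=cv2.minAreaRect((Lt[k][:,:2]*1000).astype(np.float32));print(n,np.round(r,1) if 0 else r)
    W=np.load(f'pics/{n}.npz')['W'];L=(W-CE)@FE;k=(abs(L[...,2])<.003)&(abs(L[...,1])<.065)&(abs(L[...,0])<.06)
    print('panel',cv2.minAreaRect((L[k][:,:2]*1000).astype(np.float32)))
d=R0.T@(gE+FE@[-.012,-.001,.003]-g);print('to 12mm above',(d/.3).round(3), 'then along x unit in tool',(R0.T@FE[:,0]).round(3),(R0.T@FE[:,2]).round(3))
E
```

```text
top tray (array([52.34, 66.53]), 1363)
top panel (array([51.84, 66.57]), 507)
scene tray (array([52.36, 66.96]), 867)
scene panel (array([52.01, 66.94]), 434)
tool -y [52.28 67.32]
top ((79.96994018554688, -2.5690650939941406), (116.07466125488281, 120.37925720214844), 89.42291259765625)
panel ((2.7139511108398438, 2.231719970703125), (120.03083801269531, 103.10099792480469), 89.91053771972656)
scene ((80.03607177734375, 0.29094696044921875), (119.63308715820312, 120.02413177490234), 0.10774960368871689)
panel ((6.098705291748047, -0.25141143798828125), (104.1334457397461, 123.32987976074219), 0.4076620042324066)
to 12mm above [-0.001  0.113  0.366] then along x unit in tool [-0.001 -0.005  1.   ] [ 0.01  -1.    -0.005]
```

Request:
drive_tool(motion=[[1,0,0.01,0.02,0.0005,0,0],[1,0,0.025,0.06,0.001,0,0],[1,0,0.045,0.11,0.0012,0,0],[1,0,0.065,0.17,0.0012,0,0],[1,0,0.085,0.23,0.0012,0,0],[1,0,0.1,0.285,0.0012,0,0],[1,0,0.11,0.33,0.0012,0,0],[1,-0.001,0.115,0.358,0.0012,0,0],[1,-0.001,0.117,0.366,0.0012,0,0],[1,-0.001,0.117,0.366,0.0012,0,0]])

```text
time: 10.35
tcp_pos: [0.4904, -0.331, 0.3195]
tcp_rot: [[0.921, -0.303, 0.246], [-0.39, -0.726, 0.567], [0.006, -0.618, -0.786]]
wrist_force: [-0.8, 0.9, -3.8]
width: 0.0359
grip_force: 59.9
```

```bash
cat > st.py <<'E'
from h import *
o=ctrl.get_obs();p0=np.array(o['tcp_pos']);R0=np.array(o['tcp_rot']);g=p0+.171*R0[:,2];f=np.array(o['wrist_force'])
print(o['time'],'g',((g-CE)@FE).round(4),'f world',f.round(2),'f end frame',(f@FE).round(2),'tq',np.round(o['wrist_torque'],2),'roterr',np.degrees(R.from_matrix(R0.T@RE).as_rotvec()).round(2))
E
python3 st.py; python3 lk.py near | grep -v pair
```

```text
10.35 g [-0.1028 -0.001   0.0216] f world [-0.76  0.89 -3.8 ] f end frame [ 3.31  1.05 -1.94] tq [-0.85  0.39 -0.02] roterr [-0.14 -0.01  0.57]
10.35 [-0.79  0.58  1.72  0.66  1.21  0.83] 0.03593977835378066 [-0.76  0.89 -3.8 ]
roterr to RE [-0.14 -0.01  0.57]
grasp pt in end frame (rel CE) [-0.1028 -0.001   0.0216] goal [-0.091 -0.     0.018]
wrist panel 357 x [-0.047  -0.0457 -0.0435 -0.0152  0.0276] y [-0.0587 -0.0451] z [-0.004  -0.0006  0.0017]
wrist ledge 65 x [0.0221 0.0238 0.025  0.0315 0.0328] y [-0.0564 -0.056 ] z [0.0085 0.0217 0.0348]
top ledge 150 x [0.0235 0.0453 0.0474 0.0491 0.0562] y [-0.0504  0.0694] z [0.0095 0.0294 0.0349]
scene panel 114 x [-0.0537 -0.0295 -0.0106  0.0091  0.029 ] y [-0.0619 -0.0494] z [-0.0039 -0.0009  0.004 ]
scene ledge 166 x [0.0202 0.0307 0.047  0.0489 0.0554] y [-0.06    0.0486] z [0.009  0.026  0.0349]
```

Request:
drive_tool(motion=[[1,0,0,0.006,0,0,0],[1,0,0,0.012,0,0,0],[1,0,0,0.018,0,0,0],[1,0,0,0.023,0,0,0],[1,0,0,0.027,0,0,0],[1,0,0,0.027,0,0,0]])

```text
time: 11.0
tcp_pos: [0.4923, -0.3267, 0.3136]
tcp_rot: [[0.92, -0.303, 0.246], [-0.391, -0.726, 0.566], [0.007, -0.617, -0.787]]
wrist_force: [0.5, -0.0, -4.4]
width: 0.0354
grip_force: 59.9
```

```bash
python3 st.py
```

```text
11.0 g [-0.0953 -0.0012  0.0215] f world [ 0.48 -0.03 -4.43] f end frame [ 3.59 -0.46 -2.6 ] tq [-0.83  0.41 -0.02] roterr [-0.13 -0.06  0.56]
```

Request:
drive_tool(motion=[[1,0,0.001,0.002,0,0,0],[1,0,0.002,0.004,0,0,0],[1,0,0.003,0.006,0,0,0],[1,0,0.004,0.008,0,0,0],[1,0,0.004,0.008,0,0,0]])

```text
time: 11.42
tcp_pos: [0.4925, -0.3264, 0.311]
tcp_rot: [[0.92, -0.304, 0.246], [-0.391, -0.726, 0.566], [0.007, -0.617, -0.787]]
wrist_force: [-0.9, 0.2, -4.3]
width: 0.0359
grip_force: 59.9
```

Request:
drive_tool(motion=[[1,0,0,0.001,0,0,0],[1,0,0,0.002,0,0,0],[1,0,0,0.003,0,0,0],[1,0,0,0.003,0,0,0]])

```text
time: 11.75
tcp_pos: [0.4927, -0.3259, 0.3104]
tcp_rot: [[0.92, -0.303, 0.246], [-0.391, -0.726, 0.566], [0.007, -0.617, -0.787]]
wrist_force: [-0.4, 1.7, -3.9]
width: 0.0357
grip_force: 59.9
```

```bash
python3 st.py
```

```text
11.75 g [-0.0922 -0.0013  0.0204] f world [-0.4   1.67 -3.86] f end frame [ 3.89  1.03 -1.29] tq [-0.78  0.35  0.01] roterr [-0.12 -0.08  0.56]
```

Request:
drive_tool(motion=[[1,0,0,0.001,0,0,0],[1,0,0,0.002,0,0,0],[1,0,0,0.003,0,0,0],[1,0,0,0.003,0,0,0]])

```text
time: 12.08
tcp_pos: [0.4929, -0.3253, 0.3097]
tcp_rot: [[0.92, -0.303, 0.246], [-0.391, -0.726, 0.566], [0.007, -0.617, -0.787]]
wrist_force: [0.5, 0.3, -4.9]
width: 0.0356
grip_force: 59.9
```

```bash
python3 st.py
```

```text
12.0833 g [-0.0913 -0.0013  0.0204] f world [ 0.46  0.34 -4.89] f end frame [ 4.16 -0.29 -2.62] tq [-0.82  0.39 -0.01] roterr [-0.12 -0.08  0.56]
```

Request:
drive_tool(motion=[[1,0,0,0.001,0,0,0],[1,0,0,0.002,0,0,0],[1,0,0,0.003,0,0,0],[1,0,0,0.003,0,0,0]])

```text
time: 12.42
tcp_pos: [0.493, -0.3252, 0.3096]
tcp_rot: [[0.92, -0.303, 0.247], [-0.391, -0.726, 0.566], [0.008, -0.617, -0.787]]
wrist_force: [-2.8, -3.5, 2.1]
width: 0.0354
grip_force: 59.9
```

```bash
python3 st.py
```

```text
12.4167 g [-0.0911 -0.0014  0.0204] f world [-2.78 -3.45  2.07] f end frame [-4.26  1.18 -2.09] tq [-0.56  0.85  0.32] roterr [-0.1  -0.11  0.58]
```

Request:
drive_tool(motion=[[1,0,0,-0.003,0,0,0],[1,0.003,0,-0.006,0,-0.0005,0],[1,0.007,0,-0.006,0,-0.001,0],[1,0.007,0.002,-0.006,0,-0.001,0],[1,0.007,0.004,-0.006,0,-0.001,0],[1,0.007,0.004,-0.006,0,-0.001,0]])

```text
time: 12.92
tcp_pos: [0.4943, -0.3276, 0.3095]
tcp_rot: [[0.922, -0.304, 0.241], [-0.387, -0.726, 0.569], [0.002, -0.617, -0.787]]
wrist_force: [-0.3, 0.5, -3.5]
width: 0.0355
grip_force: 59.9
```

```bash
python3 st.py
```

```text
12.9167 g [-0.092  -0.0023  0.0191] f world [-0.29  0.46 -3.52] f end frame [ 2.96  0.45 -1.93] tq [-0.82  0.37 -0.05] roterr [-0.13  0.29  0.55]
```

Request:
drive_tool(motion=[[1,0,0.001,0,0,0,0],[1,0,0.002,0,0,0,0],[1,0,0.003,0,0,0,0],[1,0,0.003,0,0,0,0]])

```text
time: 13.25
tcp_pos: [0.4941, -0.3279, 0.3093]
tcp_rot: [[0.922, -0.303, 0.241], [-0.387, -0.725, 0.569], [0.002, -0.618, -0.786]]
wrist_force: [3.1, 3.9, -1.2]
width: 0.0357
grip_force: 60.0
```

```bash
python3 st.py
```

```text
13.25 g [-0.0921 -0.0023  0.0188] f world [ 3.1   3.88 -1.18] f end frame [ 3.88 -1.3   3.05] tq [ 0.38 -0.14 -0.31] roterr [-0.19  0.28  0.55]
```

Request:
drive_tool(motion=[[1,0,-0.001,0,0,0,0.0007],[1,0,-0.001,0.001,0,0,0.0007],[1,0,-0.001,0.002,0,0,0.0007],[1,0,-0.001,0.003,0,0,0.0007],[1,0,-0.001,0.004,0,0,0.0007],[1,0,-0.001,0.004,0,0,0.0007]])

```text
time: 13.75
tcp_pos: [0.4944, -0.3273, 0.3087]
tcp_rot: [[0.921, -0.307, 0.241], [-0.39, -0.724, 0.569], [0.0, -0.618, -0.787]]
wrist_force: [1.3, 3.6, 4.4]
width: 0.0356
grip_force: 59.9
```

```bash
python3 st.py
```

```text
13.75 g [-0.0913 -0.0024  0.0189] f world [1.29 3.55 4.36] f end frame [-1.11  0.23  5.65] tq [ 0.62 -0.4   0.2 ] roterr [-0.14  0.26  0.34]
```

Request:
drive_tool(motion=[[1,0,-0.001,0.001,0,0,-0.0003],[1,0,-0.001,0.001,0,0,-0.0003],[1,0,-0.001,0.001,0,0,-0.0003],[1,0,-0.001,0.001,0,0,-0.0003]])

```text
time: 14.08
tcp_pos: [0.4944, -0.3272, 0.3087]
tcp_rot: [[0.921, -0.306, 0.241], [-0.389, -0.725, 0.568], [0.001, -0.617, -0.787]]
wrist_force: [-0.1, 1.2, 5.8]
width: 0.0356
grip_force: 59.9
```

```bash
python3 lk.py stand; python3 st.py
```

```text
14.0833 [-0.78  0.59  1.72  0.67  1.19  0.82] 0.035627695221988234 [-0.09  1.2   5.83]
roterr to RE [-0.11  0.24  0.42]
grasp pt in end frame (rel CE) [-0.0912 -0.0024  0.0189] goal [-0.091 -0.     0.018]
wrist panel 285 x [-0.0566 -0.0447 -0.0355 -0.0086  0.0276] y [-0.0583 -0.05  ] z [-0.004  -0.0005  0.0039]
wrist ledge 130 x [0.0202 0.0266 0.0318 0.0372 0.0454] y [-0.0568 -0.0564] z [0.0085 0.0211 0.0344]
wrist pair endcap x 13569 x [-0.0328 -0.0318 -0.0314 -0.031  -0.0232] y [-0.0292  0.0554] z [-0.0157 -0.0001  0.0157]
wrist pair low 687 x [0.0602 0.0749 0.0918 0.1122 0.1372] y [0.0544 0.0559] z [-0.0177  0.0016  0.0196]
wrist pair -face 236 x [0.0008 0.0166 0.0434 0.0857 0.1391] y [0.0113 0.0554] z [-0.0238 -0.0163 -0.0141]
wrist pair +face 475 x [0.0015 0.0452 0.049  0.0837 0.1396] y [0.0111 0.056 ] z [0.0141 0.0191 0.024 ]
top ledge 171 x [0.0204 0.0291 0.039  0.0453 0.0587] y [-0.056   0.0692] z [0.0094 0.0334 0.035 ]
top pair endcap x 162 x [-0.0344 -0.0324 -0.0313 -0.0301 -0.0223] y [-0.0601 -0.0204] z [-0.0158 -0.0018  0.0155]
top pair low 1125 x [0.061  0.0805 0.1009 0.
[... 256 characters left out ...]
39 -0.0001  0.004 ]
scene ledge 196 x [0.0205 0.0275 0.0359 0.043  0.056 ] y [-0.061   0.0529] z [0.0082 0.0286 0.035 ]
scene pair endcap x 382 x [-0.0325 -0.0313 -0.0306 -0.0295 -0.0207] y [-0.0219  0.0592] z [-0.0159 -0.0003  0.0156]
scene pair low 1114 x [0.0608 0.0798 0.1007 0.1224 0.1453] y [-0.0551  0.0591] z [-0.0191 -0.0156  0.0193]
scene pair -face 1216 x [0.0013 0.0364 0.0715 0.109  0.1401] y [-0.0564  0.0578] z [-0.0228 -0.0162 -0.0145]
scene pair +face 210 x [0.003  0.0504 0.078  0.1101 0.1431] y [0.0532 0.0606] z [0.0141 0.0185 0.024 ]
14.2333 g [-0.0912 -0.0024  0.0189] f world [-1.1   0.63  5.96] f end frame [-4.61  1.26  3.78] tq [ 0.58 -0.07  0.17] roterr [-0.11  0.24  0.42]
```

Request:
drive_tool(motion=[[1,0,0,0,0,0,0],[1,0,0,0,0,0,0],[1,0,0,0,0,0,0]], newtons=8)

```text
time: 14.48
tcp_pos: [0.4944, -0.3272, 0.3087]
tcp_rot: [[0.921, -0.306, 0.241], [-0.39, -0.725, 0.568], [0.001, -0.617, -0.787]]
wrist_force: [-1.4, 1.2, 6.0]
width: 0.0357
grip_force: 8.0
```

Request:
drive_tool(motion=[[0.2,0,0,0,0,0,0],[0.1,0,0,0,0,0,0],[0,0,0,0,0,0,0],[-0.2,0,0,0,0,0,0],[-0.4,0,0,0,0,0,0],[-0.5,0,0,0,0,0,0],[-0.5,0,0,0,0,0,0],[-0.5,0,0,0,0,0,0]])

```text
time: 15.15
tcp_pos: [0.4945, -0.327, 0.3083]
tcp_rot: [[0.921, -0.306, 0.241], [-0.389, -0.725, 0.568], [0.001, -0.617, -0.787]]
wrist_force: [0.4, -0.3, 0.2]
width: 0.0704
grip_force: 0.0
```

```bash
python3 st.py
```

```text
15.15 g [-0.0907 -0.0023  0.0188] f world [ 0.37 -0.3   0.2 ] f end frame [-0.24 -0.46  0.02] tq [-0.25  0.13 -0.04] roterr [-0.11  0.28  0.42]
```

Request:
drive_tool(motion=[[-0.5,0,0,-0.03,0,0,0],[-0.5,0,0,-0.08,0,0,0],[-0.5,0,0,-0.15,0,0,0],[-0.5,0,0,-0.22,0,0,0],[-0.5,0,0,-0.29,0,0,0],[-0.5,0,0,-0.36,0,0,0],[-0.5,0,0,-0.43,0,0,0],[-0.5,0,0,-0.48,0,0,0],[-0.5,0,0,-0.5,0,0,0],[-0.5,0,0,-0.5,0,0,0]])

```text
time: 15.98
tcp_pos: [0.4579, -0.4129, 0.4276]
tcp_rot: [[0.921, -0.306, 0.242], [-0.39, -0.726, 0.567], [0.002, -0.616, -0.787]]
wrist_force: [0.6, 1.2, 0.1]
width: 0.0712
grip_force: 0.0
```

```bash
python3 - <<'E'
from fit import *
ims=[]
def an(Q):
    for _ in range(3):
        c=Q.mean(0);n=np.linalg.svd(Q-c,full_matrices=False)[2][2];n*=np.sign(n[2]);Q=Q[abs((Q-c)@n)<.002]
    return np.degrees([np.arccos(n[2]),np.arctan2(n[1],n[0])]).round(2)
for n in('wrist','top','scene'):
    im,W=cloud(n);ims.append(im);L=(W-CE)@FE
    k=(abs(L[...,2]-.036)<.005)&(abs(L[...,1])<.075)&(L[...,0]>-.15)&(L[...,0]<.06);Q=L[k]
    if len(Q)>50:print(n,'top face',len(Q),'x',np.percentile(Q[:,0],[1,99]).round(4),'y',np.percentile(Q[:,1],[1,99]).round(4),'z',np.percentile(Q[:,2],[2,50,98]).round(4),an(W[k&(abs(L[...,1])<.05)&(L[...,0]<.03)]))
    k=(L[...,0]<-.115)&(L[...,0]>-.135)&(abs(L[...,1])<.07)&(abs(L[...,2]-.018)<.024);Q=L[k]
    if len(Q)>50:print(n,'cap',len(Q),'x',np.median(Q[:,0]).round(4),'y',np.percentile(Q[:,1],[1,99]).round(4),'z',np.percentile(Q[:,2],[1,99]).round(4))
    k=(abs(L[...,2])<.004)&(abs(L[...,1])<.065)&(abs(L[...,0])<.05);print(n,'panel',k.sum(),np.percentile(L[k][:,1],[1,99]).round(4))
o=np.hstack([cv2.resize(ims[0],(270,300)),cv2.resize(ims[1][150:260,300:400],(270,300),interpolation=2),cv2.resize(ims[2][190:310,165:275],(260,300),interpolation=2)]);cv2.imwrite('pics/end.png',o[...,::-1])
E
```

```text
wrist top face 1080 x [-0.123   0.0279] y [-0.0564  0.057 ] z [0.0311 0.0341 0.0372] [  36.77 -112.93]
wrist cap 5628 x -0.1214 y [-0.0564  0.0569] z [0.0016 0.0368]
wrist panel 112 [-0.0576  0.0537]
top top face 2622 x [-0.1236  0.0475] y [-0.0554  0.0583] z [0.0323 0.036  0.0395] [51.78 66.86]
top cap 697 x -0.1219 y [-0.0556  0.0579] z [0.0003 0.0387]
top panel 63 [0.0572 0.0627]
scene top face 1671 x [-0.1225  0.0487] y [-0.0599  0.0555] z [0.0318 0.0351 0.0384] [51.83 67.14]
scene cap 593 x -0.1218 y [-0.0606  0.0563] z [-0.0001  0.0358]
scene panel 129 [-0.0614 -0.0557]
```

View pics/end.png

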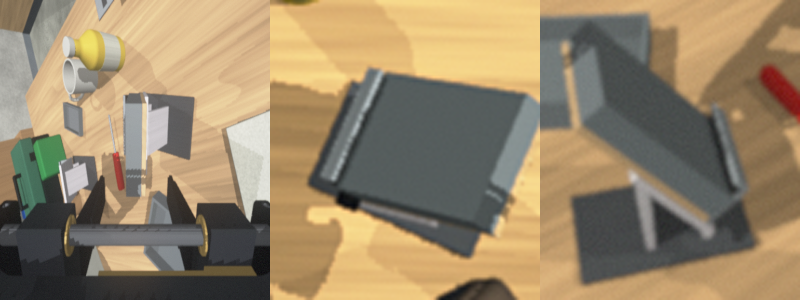

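The pictures show the tray on top and the board against the slope. The pair is shut, centred and flat, and the gripper is clear.

```bash
python3 -c "
from station import ctrl
print(ctrl.sign_off())"
```

```text
the job is handed in; nothing more can be done
None
```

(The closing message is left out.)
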